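# Sort the clip tins by weight

### The arm

A 7-joint arm with a two-finger parallel gripper is mounted at the origin on a cart in front of the work surface, level with it; the furniture and walls round the work are solid. World frame = base frame: x ahead of the robot, y to its left, z up, the work surface at z = 0. Lengths are in m, angles in rad, forces in N, time in s.
With the tool pointing down it reaches from about 0.4 to 0.9 m from the base axis. Payload 5.5 kg.
Tool frame: the origin (TCP) lies midway between the tips of the shut fingers; the grasp point (between the pads) lies 19 mm behind it; z points along the fingers, y is the line along which they close (so a half turn about z gives the same grasp; the last joint's range is limited). The gripper opens to 92 mm and grips with 3 to 60 N. Pads are 19 mm wide; open, the fingers measure 130 mm over their backs; the gripper's body (75 mm by 190 mm) begins 47 mm behind the grasp point.
Start: joints at [1.412, 0.501, -0.427, 1.55, 0.221, 1.138, -0.21], TCP at [0.266, -0.593, 0.227] pointing down, gripper open.
Joint ranges: [-2.88, 2.88], [-0.31, 2.03], [-1.54, 1.56], [0.2, 2.42], [-1.41, 4.55], [0.19, 2.02], [-2.57, 2.57]. Speed limits (rad/s): [2.57, 2.57, 3.14, 3.14, 3.14, 3.14, 3.14].

### API

Orientations are given as a rotation vector (axis times angle).
In Python, from station import arm gives the robot as it stands.
- The arm moves only by the tool arm_command, never from a script. Its argument "increments" is text: rows parted by semicolons, each of 7 numbers parted by spaces: the finger opening in cm, from 0 to 9.18, then the shift along the tool's x, y, z in cm, then the turn, a rotation vector about the tool's x, y, z in rad. A call has 1 to 20 rows; each row shifts and turns the commanded pose from where the row before left it, along the tool's axes as they then stand; what a row does not reach is not made up. A row lasts 1/8 s, in which the tool goes at most 62.5 mm and 10.7 degrees, less where a joint would pass 70% of its speed; a pose out of reach is approached as far as the arm can. A call with a gripper value outside its range is refused whole. The fingers move at their own pace and stop on an object; the grip force is fixed at half the most. Time passes only in rows, so rows that do not move let the fingers close. It gives the time, the measured TCP pose, the force, the opening and the grip force at its end, in the units of the state.
- arm.get_obs(): the state, without advancing time (a new reading comes with each control period).
- arm.capture(name): name is "scene" or "top" or "wrist"; returns the picture (384x512x3 uint8, red, green, blue); there is no depth.
- arm.camera_info(name): a dict with "K" (3x3 intrinsics, pixels), "R" (3x3) and "t" (3): a world point X has camera coordinates R X + t. Camera axes: x right, y down, z forward; pixel columns grow to the right and rows downward; lengths in m; the calibration is good to about 2 mm. A picture is of the moment at which its call begins: read the wrist's pose just before it. camera_info takes no time and is no camera call; for the wrist camera it gives the pose at the moment of the call.
- arm.hand_in(): hands the job in; it is judged then, once.
The state is a dict: "clock": time; "q": joint angles; "joint_vel": joint speeds; "joint_torque": joint torques, N m; "position": TCP position; "eef_rot": TCP orientation; "force": force on the tool from outside, world axes, zero at the start; "moment": the same for the moment, N m; "width": finger opening in m; "grip_force": force on a finger pad.
Only numpy, scipy, OpenCV 4.12 (cv2) and the standard library are available. Lean on these libraries where they do the work, as an engineer would, in place of code of your own. Each camera call takes 0.05 s, during which the arm holds its last target. There are 200 camera calls.

### The job

The three closed clip tins look alike, but one is packed full and the other two are nearly empty. Find the heaviest by lifting them, set the two light ones side by side, flat inside the leather tray without dropping them, then pick up the heaviest and finish while still holding it level in the gripper, at least 10 cm clear above the desk. Leave the ink bottle, the stapler and the eraser where they are.

Things in the scene. Friction and masses are not known exactly. Their poses are not given: they have to be found in the camera images.
- tin_a: one of three look-alike closed round clip tins, 30 mm tall: fixed cream lid 68 mm wide (18 to 30 mm above the underside, dark square label on top), grey body 64 mm wide. Loose. Origin at the centre of the underside, z up. One of the three is full, 0.43 to 0.53 kg; the other two weigh 0.09 to 0.15 kg each; which is which changes with the start and cannot be seen
- tin_b: one of three look-alike closed round clip tins, 30 mm tall: fixed cream lid 68 mm wide (18 to 30 mm above the underside, dark square label on top), grey body 64 mm wide. Loose. Origin at the centre of the underside, z up. One of the three is full, 0.43 to 0.53 kg; the other two weigh 0.09 to 0.15 kg each; which is which changes with the start and cannot be seen
- tin_c: one of three look-alike closed round clip tins, 30 mm tall: fixed cream lid 68 mm wide (18 to 30 mm above the underside, dark square label on top), grey body 64 mm wide. Loose. Origin at the centre of the underside, z up. One of the three is full, 0.43 to 0.53 kg; the other two weigh 0.09 to 0.15 kg each; which is which changes with the start and cannot be seen
- tray: brown leather desk tray, 168 mm (its x) by 300 mm (its y), 21 mm tall; loose, 0.6 kg, open above; rim wall 5 to 7 mm thick, inner floor 4 mm above the desk, 154 by 286 mm inside, so two tins lie side by side along its y axis. Origin at the centre of the underside
- ink_bottle: bystander: square dark-blue glass ink bottle with black cap, 48x48x56 mm, origin at the centre of the underside
- stapler: bystander: black stapler, 36x132x47 mm, long along its y, origin at the centre of the underside
- eraser: bystander: white eraser in a blue sleeve, 23x50x12 mm, origin at the centre of the underside
Mind the look-alikes: they are no part of the job. Leave any orange look-alike of the tin_a alone. Leave any yellow look-alike of the tin_b alone.

How it is judged:
On the way:
1. both light tins stand flat in the tray, let go (x of tin_a in the frame of tray between -0.055 and 0.055 m and y of tin_a in the frame of tray between -0.125 and 0.125 m and z of tin_a in the frame of tray between -0.003 and 0.01 m and angle between each of tin_a, tin_c's own z axis and vertical below 0.1 rad and linear speed of each of tin_a, tin_c below 0.02 m/s and contact force between the fingers and tin_a below 0.1 N and x of tin_c in the frame of tray between -0.055 and 0.055 m and y of tin_c in the frame of tray between -0.125 and 0.125 m and z of tin_c in the frame of tray between -0.003 and 0.01 m and contact force between the fingers and tin_c below 0.1 N), for 0.2 s.
At the end, for the whole second after the job is handed in: both light tins at rest flat on the tray's floor (tilt under 0.1 rad), not touched by the fingers; the heaviest gripped by the fingers (over 1 N), its underside over 9 cm above the desk, tilt under 0.3 rad, still, touching neither tray nor other tins (all of step 1 and height (world z) of tin_b above 0.09 m and angle between tin_b's own z axis and vertical below 0.3 rad and linear speed of tin_b below 0.03 m/s and contact force between the fingers and tin_b above 1 N and contact force between tin_b and tray below 0.05 N and contact force between tin_b and tin_a below 0.05 N and contact force between tin_b and tin_c below 0.05 N); the arm keeps its last pose, push and grip.
It fails at once if the ink bottle is disturbed (moved more than 3 cm) (distance of ink_bottle from where it was at the start of the episode above 0.03 m).
It fails at once if the stapler is disturbed (moved more than 3 cm) (distance of stapler from where it was at the start of the episode above 0.03 m).
It fails at once if the eraser is disturbed (moved more than 3 cm) (distance of eraser from where it was at the start of the episode above 0.03 m).
It fails at once if a tin is dropped (falls faster than 0.7 m/s out of the gripper) ((linear speed of tin_a above 0.7 m/s and contact force between the fingers and tin_a below 0.05 N) or (linear speed of tin_b above 0.7 m/s and contact force between the fingers and tin_b below 0.05 N) or (linear speed of tin_c above 0.7 m/s and contact force between the fingers and tin_c below 0.05 N)).
It also fails if it takes over 72 s, if anything falls off the work surface, if the arm or the gripper's body presses on something with over 40 N, if the wrist force passes 120 N, or if a joint passes its speed limit or range.

## Working session

There is one attempt and no reset: what is moved stays moved. The work goes in short steps, Python scripts to look and compute and a tool call to move; the robot and the scene stay as the last step left them, time stands still between calls to the robot, and variables do not carry over. Pictures are saved under pics/ and viewed, at most 10 in all, crops included, and the job is handed in when it is done.

Besides the shell and the picture viewer there is one more tool, called after ">>>" as name(argument=value, ...), one argument or row to a line, values as JSON. arm_command: Moves the arm, as the interface text tells. Its arguments: {"type":"object","properties":{"increments":{"type":"string"}},"required":["increments"]}

```bash
mkdir -p pics
python3 - <<'E'
from station import arm
import cv2,numpy as np
for n in("top","scene"):
    im=arm.capture(n); cv2.imwrite(f"pics/{n}0.png",cv2.resize(im[:,:,::-1],(800,600),interpolation=cv2.INTER_CUBIC))
    c=arm.camera_info(n); print(n,np.round(-c["R"].T@c["t"],3),c["K"][0,0])
o=arm.get_obs();print({k:np.round(v,3) for k,v in o.items()})
E
```

```text
top [0.263 0.083 1.323] 460.8501745322668
scene [-0.077  0.555  0.848] 404.49435164602977
{'clock': np.float64(0.1), 'q': array([ 1.412,  0.502, -0.427,  1.551,  0.221,  1.138, -0.21 ]), 'joint_vel': array([-0.001, -0.003, -0.001, -0.002, -0.003,  0.001,  0.   ]), 'joint_torque': array([-1.1000e-02, -5.6788e+01, -5.8380e+00, -2.7992e+01, -6.9000e-02,
        2.4000e-02,  0.0000e+00]), 'position': array([ 0.266, -0.592,  0.226]), 'eef_rot': array([-3.07 , -0.657,  0.   ]), 'force': array([ 0.251, -0.043,  0.626]), 'moment': array([ 0.017, -0.012, -0.014]), 'grip_force': np.float64(0.0), 'width': np.float64(0.092)}
```

View pics/top0.png

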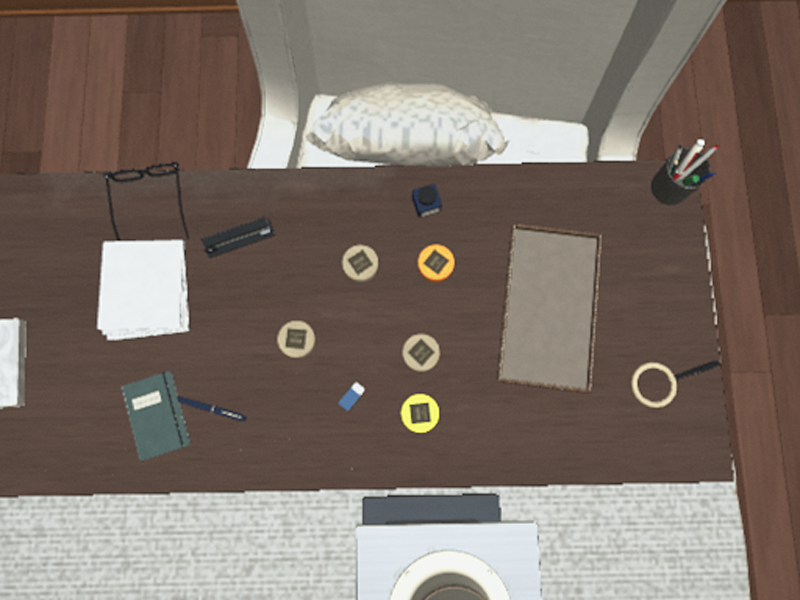

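View pics/scene0.png

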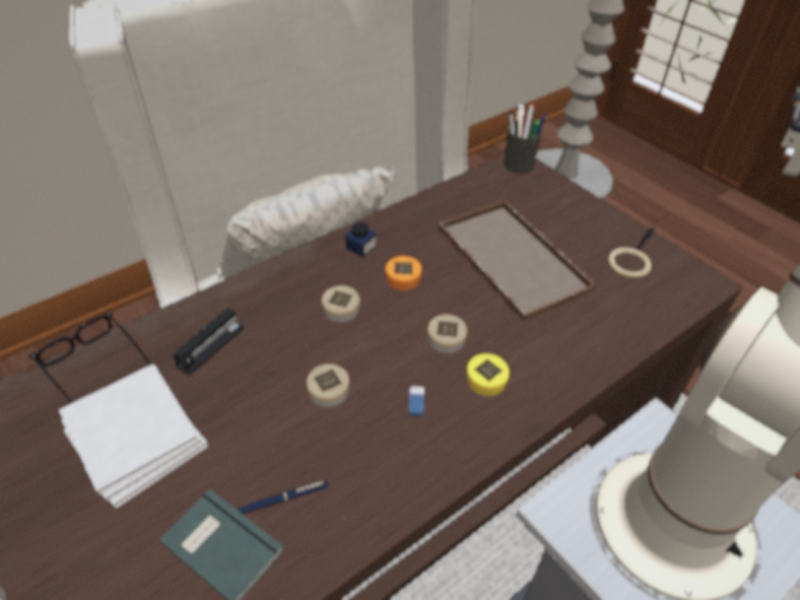

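Top view (800x600 px): the cream tins are at (360,263), (296,339) and (421,352). The orange look-alike is at (436,262) and the yellow one at (420,413). Tray corners are (514,227), (601,237), (590,390) and (500,381), and the eraser is near (351,397). The scene view agrees.

```bash
cat > h.py <<'E'
from station import arm
import numpy as np, cv2
from scipy.spatial.transform import Rotation as R
def w(n,u,v,z,s=0.64,c=None):
    c=c or arm.camera_info(n); d=c["R"].T@np.linalg.inv(c["K"])@[(u+.5)*s-.5,(v+.5)*s-.5,1]; o=-c["R"].T@c["t"]
    return o+d*(z-o[2])/d[2]
def go(x,y,z,yaw=None):
    "tool-frame shift (cm), turn so that tool y axis lies at angle yaw (mod pi) in world, z down"
    o=arm.get_obs(); r=R.from_rotvec(o["eef_rot"]); p=o["position"]
    out=[np.round(100*r.inv().apply(np.array([x,y,z])-p),2)]
    if yaw is not None:
        ty=np.array([np.cos(yaw),np.sin(yaw),0]); ty*=np.sign(ty@r.as_matrix()[:,1]); tz=np.array([0,0,-1.])
        T=R.from_matrix(np.c_[np.cross(ty,tz),ty,tz]); out.append(np.round((r.inv()*T).as_rotvec(),3))
    print("shift",*out, "p",np.round(p,4),"clk",o["clock"],"q7",np.round(o["q"][6],2)); return out
E
python3 - <<'E'
from h import *
for k,(u,v,z) in dict(P1=(360,263,.03),P2=(296,339,.03),P3=(421,352,.03),org=(436,262,.03),yel=(420,413,.03),er=(351,397,.01),ink=(428,200,.03),stap=(238,237,.04)).items(): print(k,np.round(w("top",u,v,z),3))
t=np.array([w("top",u,v,.021) for u,v in[(514,227),(601,237),(590,390),(500,381)]]);print(np.round(t,3),t.mean(0),[np.linalg.norm(t[i]-t[i-1]) for i in range(4)])
e=(t[0]+t[1]-t[2]-t[3]);print("tray long angle",np.arctan2(e[1],e[0]))
P=w("top",421,352,.03); print(R.from_rotvec(arm.get_obs()["eef_rot"]).as_matrix().round(3))
go(P[0],P[1],.2,0)
E
```

```text
P1 [0.619 0.145 0.03 ]
P2 [0.478 0.263 0.03 ]
P3 [0.45  0.036 0.03 ]
org [0.618 0.003 0.03 ]
yel [0.341 0.041 0.03 ]
er [0.373 0.165 0.01 ]
ink [0.74  0.014 0.03 ]
stap [0.671 0.371 0.04 ]
[[ 0.686 -0.147  0.021]
 [ 0.662 -0.31   0.021]
 [ 0.376 -0.266  0.021]
 [ 0.395 -0.105  0.021]] [ 0.52977156 -0.20716194  0.021     ] [np.float64(0.2933045708190111), np.float64(0.16430027331404756), np.float64(0.2897725144855559), np.float64(0.16210813371989147)]
tray long angle -0.14599953167417246
[[ 0.912  0.409 -0.001]
 [ 0.409 -0.912  0.002]
 [ 0.    -0.002 -1.   ]]
shift [ 42.51 -49.8    2.67] [-2.000e-03 -1.000e-03 -1.149e+00] p [ 0.2658 -0.5925  0.2258] clk 0.1 q7 -0.21
```

>>> arm_command(
  increments="9.18 0 0 0 0 0 0.142;9.18 0 0 0 0 0 0.142;9.18 0 0 0 0 0 0.142;9.18 0 0 0 0 0 0.142;9.18 0.6 -4.3 0.5 0 0 0;9.18 0.6 -4.3 0.5 0 0 0;9.18 0.6 -4.3 0.5 0 0 0;9.18 0.6 -4.3 0.5 0 0 0;9.18 0.6 -4.3 0.5 0 0 0;9.18 0.6 -4.3 0.5 0 0 0;9.18 0.6 -4.3 0.5 0 0 0;9.18 0.6 -4.3 0.5 0 0 0;9.18 0.6 -4.3 0.5 0 0 0;9.18 0.6 -4.3 0.5 0 0 0;9.18 0.6 -4.3 0 0 0 0;9.18 0.6 -4.3 0 0 0 0;9.18 0.6 -4.3 0 0 0 0;9.18 0.6 -4.3 0 0 0 0;9.18 0.6 -4.3 0 0 0 0;9.18 0 0 0 0 0 0",
)

```text
clock: 2.6
position: [0.4496, 0.0358, 0.1769]
eef_rot: [-3.132, 0.219, -0.001]
force: [-0.5, -0.8, 0.7]
width: 0.0919
grip_force: 0.0
```

Run:
```python
from h import *
go(.45,.036,.12,-1.717)
c=arm.camera_info("wrist"); im=arm.capture("wrist"); cv2.imwrite("pics/w1.png",im[:,:,::-1])
np.set_printoptions(suppress=True)
print(np.round(-c["R"].T@c["t"],3), arm.get_obs()["force"])
```

```text
shift [ 0.03 -0.01  5.69] [-0.002 -0.     0.006] p [0.4496 0.0358 0.1769] clk 2.6 q7 -2.03
[0.532 0.024 0.334] [-0.5354566  -0.27882155 -0.13411588]
```

View pics/w1.png

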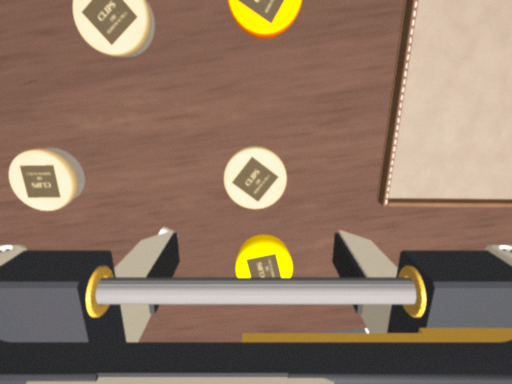

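Wrist view: P3's lid is centred at (255,178), P2's at about (43,180) and P1's at about (112,15). The near-left tray corner is at (386,203).

Run:
```python
from h import *
for n,u,v,z in[("P3",255,178,.03),("P2",43,180,.03),("P1",109,15,.03),("corner",386,203,.021),("yel",264,264,.03)]: print(n,np.round(w("wrist",u,v,z,1.),3))
```

```text
P3 [0.454 0.033 0.03 ]
P2 [0.483 0.256 0.03 ]
P1 [0.622 0.142 0.03 ]
corner [ 0.402 -0.107  0.021]
yel [0.35  0.038 0.03 ]
```

>>> arm_command(
  increments="9.18 0.27 0.16 2 0 0 0;9.18 0 0 3 0 0 0;9.18 0 0 3 0 0 0;9.18 0 0 3 0 0 0;9.18 0 0 2 0 0 0;9.18 0 0 1.5 0 0 0;9.18 0 0 1.5 0 0 0;9.18 0 0 0.9 0 0 0;9.18 0 0 0 0 0 0;3 0 0 0 0 0 0;3 0 0 0 0 0 0;3 0 0 0 0 0 0;3 0 0 0 0 0 0;3 0 0 0 0 0 0;3 0 0 0 0 0 0",
)

```text
clock: 4.53
position: [0.4522, 0.0308, 0.0082]
eef_rot: [-3.132, 0.229, -0.002]
force: [-0.1, 5.4, 5.4]
width: 0.0656
grip_force: 30.0
```

>>> arm_command(
  increments="3 0 0 -1 0 0 0;3 0 0 -2 0 0 0;3 0 0 -2.5 0 0 0;3 0 0 -2.5 0 0 0;3 0 0 -2 0 0 0;3 0 0 -1 0 0 0;3 0 0 0 0 0 0;3 0 0 0 0 0 0;3 0 0 0 0 0 0;3 0 0 0 0 0 0",
)

```text
clock: 5.78
position: [0.4512, 0.0301, 0.1172]
eef_rot: [-3.133, 0.229, 0.002]
force: [-0.4, 0.5, -4.4]
width: 0.0661
grip_force: 30.0
```

Run:
```python
from h import *
T=[.532,-.208]; a=-.146
F=[]
for i in range(4): arm.capture("wrist"); F.append(arm.get_obs()["force"])
print(np.mean(F,0),arm.get_obs()["width"])
for s in(.062,-.062): x=T[0]+s*np.cos(a);y=T[1]+s*np.sin(a);print(x,y);go(x,y,.11,-1.717)
```

```text
[-0.10802932 -0.16945937 -4.93189154] 0.06602762703534001
0.593340376960259 -0.21701987551872687
shift [17.63 22.38  0.75] [-0.  0.  0.] p [0.4515 0.0301 0.1176] clk 5.975 q7 -2.13
0.47065962303974107 -0.1989801244812731
shift [ 5.23 22.39  0.76] [-0.  0.  0.] p [0.4515 0.0301 0.1176] clk 5.975 q7 -2.13
```

The load is about 4.9 N, so P3 is the full tin. I'll set it back down and go to P2.

>>> arm_command(
  increments="3 0 0 2 0 0 0;3 0 0 3 0 0 0;3 0 0 2.5 0 0 0;3 0 0 1.5 0 0 0;3 0 0 1 0 0 0;3 0 0 0.6 0 0 0;3 0 0 0.3 0 0 0;3 0 0 0 0 0 0;9.18 0 0 0 0 0 0;9.18 0 0 0 0 0 0;9.18 0 0 0 0 0 0;9.18 0 0 0 0 0 0;9.18 0 0 -2 0 0 0;9.18 0 0 -3 0 0 0;9.18 0 0 -3 0 0 0;9.18 0 0 0 0 0 0",
)

```text
clock: 7.98
position: [0.4535, 0.03, 0.0906]
eef_rot: [3.133, -0.23, 0.007]
force: [0.7, 0.5, -0.5]
width: 0.0917
grip_force: 0.0
```

>>> arm_command(
  increments="9.18 -0.09 -3.5 0 0 0 0;9.18 -0.09 -4 0 0 0 0;9.18 -0.09 -4.5 0 0 0 0;9.18 -0.09 -4.5 0 0 0 0;9.18 -0.09 -4 0 0 0 0;9.18 -0.09 -2.7 0 0 0 0;9.18 0 0 0 0 0 0;9.18 0 0 0 0 0 0",
)

```text
clock: 8.98
position: [0.4793, 0.259, 0.0877]
eef_rot: [3.131, -0.229, -0.002]
force: [-0.9, -0.8, -0.7]
width: 0.0916
grip_force: 0.0
```

Run:
```python
from h import *
c=arm.camera_info("wrist"); im=arm.capture("wrist"); cv2.imwrite("pics/w2.png",im[:,:,::-1])
go(.48,.26,.008,-1.717)
# lid centroid: cream
hsv=cv2.cvtColor(im,cv2.COLOR_RGB2HSV); m=cv2.inRange(hsv,(15,30,120),(30,130,255))
n,_,st,ce=cv2.connectedComponentsWithStats(m)
for s,q in zip(st[1:],ce[1:]):
    if s[4]>600: 
        u,v=s[0]+s[2]/2,s[1]+s[3]/2; print(s,np.round(w("wrist",u,v,.03,1.,c),4))
```

```text
shift [ 0.02 -0.17  7.99] [ 0.002  0.001 -0.001] p [0.4796 0.2585 0.0879] clk 9.025 q7 -2.56
[341   0 105  37 972] [0.5978 0.1521 0.03  ]
[205 163  87  85 713] [0.4859 0.2633 0.03  ]
[ 485  165   27   69 1227] [0.4624 0.073  0.03  ]
[ 224  187   48   45 2104] [0.4827 0.2642 0.03  ]
[ 114  231   59   47 1404] [0.4566 0.3543 0.03  ]
[ 339  231   59   47 1385] [0.4295 0.1731 0.03  ]
[120 304  31  39 885] [0.3909 0.3792 0.03  ]
[361 305  31  29 714] [0.3636 0.1681 0.03  ]
[  26  377  308    7 1800] [0.3202 0.3552 0.03  ]
```

View pics/w2.png

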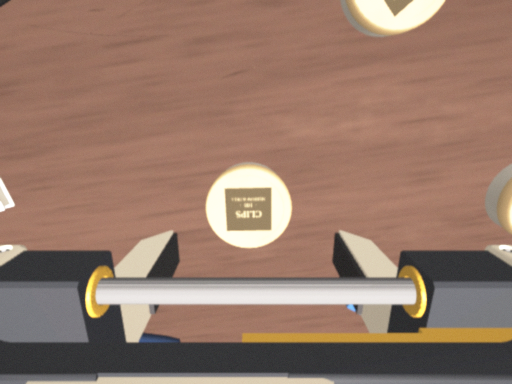

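Wrist view: P2's lid is centred at (248,207), with its label at (248,209), so the tin is at about (0.4835, 0.2635). q7 is close to its range limit, so I'll turn it back by 0.3 rad first.

>>> arm_command(
  increments="9.18 0 0 0 0 0 -0.15;9.18 0 0 0 0 0 -0.15;9.18 0.47 -0.43 1 0 0 0;9.18 0 0 2 0 0 0;9.18 0 0 2 0 0 0;9.18 0 0 1.5 0 0 0;9.18 0 0 1 0 0 0;9.18 0 0 0.45 0 0 0;9.18 0 0 0 0 0 0;3 0 0 0 0 0 0;3 0 0 0 0 0 0;3 0 0 0 0 0 0;3 0 0 0 0 0 0;3 0 0 0 0 0 0;3 0 0 0 0 0 0",
)

```text
clock: 10.9
position: [0.4843, 0.2654, 0.0096]
eef_rot: [3.132, 0.241, 0.001]
force: [-0.1, -1.3, 4.7]
width: 0.0656
grip_force: 30.0
```

>>> arm_command(
  increments="3 0 0 -1 0 0 0;3 0 0 -2 0 0 0;3 0 0 -2.5 0 0 0;3 0 0 -2.5 0 0 0;3 0 0 -2 0 0 0;3 0 0 -1 0 0 0;3 0 0 0 0 0 0;3 0 0 0 0 0 0;3 0 0 0 0 0 0",
)

```text
clock: 12.02
position: [0.4834, 0.265, 0.1183]
eef_rot: [3.132, 0.241, -0.003]
force: [-0.2, -0.2, -0.2]
width: 0.0659
grip_force: 30.0
```

Run:
```python
from h import *
T=[.532,-.208]; a=-.146
F=[]
for i in range(3): arm.capture("wrist"); F.append(arm.get_obs()["force"])
print(np.mean(F,0),arm.get_obs()["width"])
for s in(.062,-.062): x=T[0]+s*np.cos(a);y=T[1]+s*np.sin(a);print(x,y);go(x,y,.11,-1.717)
```

```text
[ 0.26824758 -0.65644421 -0.41980542] 0.06559637624967919
0.593340376960259 -0.21701987551872687
shift [ 3.44 49.33  0.87] [0.    0.001 0.3  ] p [0.4836 0.2652 0.1186] clk 12.175 q7 -2.28
0.47065962303974107 -0.1989801244812731
shift [-8.4  45.67  0.88] [0.    0.001 0.3  ] p [0.4836 0.2652 0.1186] clk 12.175 q7 -2.28
```

>>> arm_command(
  increments="3 0.34 3.5 0 0 0 0;3 0.34 4.4 0 0 0 0;3 0.34 4.6 0 0 0 0;3 0.34 4.6 0 0 0 0;3 0.34 4.6 0 0 0 0;3 0.3 4.6 0 0 0 0;3 0.3 4.6 0 0 0 0;3 0.3 4.6 0 0 0 0;3 0.3 4.6 0 0 0 0;3 0.3 4.6 0 0 0 0;3 0.24 4.5 0 0 0 0;3 0 0 0 0 0 0.15;3 0 0 0 0 0 0.15;3 0 0 0 0 0 0;3 0 0 0 0 0 0",
)

```text
clock: 14.05
position: [0.5934, -0.2153, 0.1191]
eef_rot: [-3.134, 0.224, 0.0]
force: [-0.5, -0.5, -1.9]
width: 0.0657
grip_force: 30.0
```

Run:
```python
from h import *
im=arm.capture("wrist"); cv2.imwrite("pics/w3.png",im[:,:,::-1])
im=arm.capture("top"); cv2.imwrite("pics/t3.png",cv2.resize(im[120:280,240:440,::-1],(800,640))[:600])
go(.5933,-.217,.11,-1.717)
```

```text
shift [0.02 0.17 0.91] [-0.     0.     0.002] p [ 0.5934 -0.2153  0.1191] clk 14.15 q7 -1.64
```

View pics/w3.png

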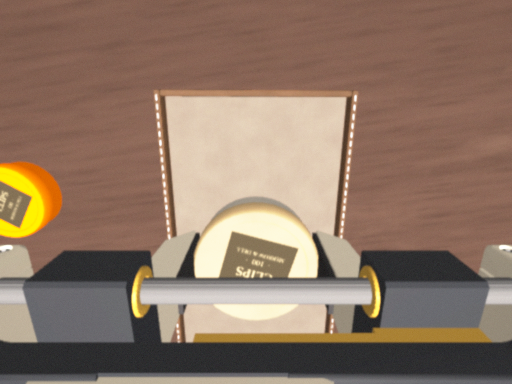

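Wrist view: the tray's far corners are at (154,92) and (357,92), so its centreline is at u=255.5 against a finger centre of 257. The tin is well centred over the tray, so I'll place it.

>>> arm_command(
  increments="3 0.1 0.1 2 0 0 0;3 0 0 2.5 0 0 0;3 0 0 2 0 0 0;3 0 0 1.5 0 0 0;3 0 0 1 0 0 0;3 0 0 0.8 0 0 0;3 0 0 0.5 0 0 0;3 0 0 0.2 0 0 0;3 0 0 0 0 0 0;3 0 0 0 0 0 0",
)

```text
clock: 15.4
position: [0.5946, -0.2169, 0.0147]
eef_rot: [3.133, -0.229, 0.001]
force: [-0.7, -0.4, -1.0]
width: 0.0653
grip_force: 30.0
```

>>> arm_command(
  increments="3 0 0 0.1 0 0 0;3 0 0 0 0 0 0;9.18 0 0 0 0 0 0;9.18 0 0 0 0 0 0;9.18 0 0 0 0 0 0;9.18 0 0 0 0 0 0;9.18 0 0 -2 0 0 0;9.18 0 0 -3 0 0 0;9.18 0 0 -3 0 0 0;9.18 0 0 0 0 0 0",
)

```text
clock: 16.65
position: [0.597, -0.2175, 0.0977]
eef_rot: [3.131, -0.229, 0.011]
force: [-0.1, 0.6, 0.3]
width: 0.0919
grip_force: 0.0
```

Run:
```python
from h import *
go(.621,.143,.095,-1.717)
```

```text
shift [ -2.88 -36.01   0.19] [ 0.001 -0.007  0.   ] p [ 0.597  -0.2175  0.0977] clk 16.65 q7 -1.65
```

>>> arm_command(
  increments="9.18 -0.32 -3.2 0 0 0 0;9.18 -0.32 -4.1 0 0 0 0;9.18 -0.32 -4.1 0 0 0 0;9.18 -0.32 -4.1 0 0 0 0;9.18 -0.32 -4.1 0 0 0 0;9.18 -0.32 -4.1 0 0 0 0;9.18 -0.32 -4.1 0 0 0 0;9.18 -0.32 -4.1 0 0 0 0;9.18 -0.32 -4.1 0 0 0 0;9.18 0 0 0 0 0 0;9.18 0 0 0 0 0 0",
)

```text
clock: 18.02
position: [0.6178, 0.143, 0.093]
eef_rot: [3.132, -0.229, -0.001]
force: [-0.3, -0.8, -1.0]
width: 0.0921
grip_force: 0.0
```

Run:
```python
from h import *
go(.621,.143,.008,-1.717)
c=arm.camera_info("wrist"); im=arm.capture("wrist")
t=arm.capture("top")
cv2.imwrite("pics/w4.png",np.hstack([im[100:300,100:400,::-1],t[110:310,212:512,::-1]]))
for u,v in [(248,207)]: print(np.round(w("wrist",u,v,.03,1.,c),4))
```

```text
shift [ 0.32 -0.06  8.5 ] [0.001 0.    0.   ] p [0.6178 0.143  0.093 ] clk 18.025 q7 -2.25
[0.6213 0.1483 0.03  ]
```

View pics/w4.png

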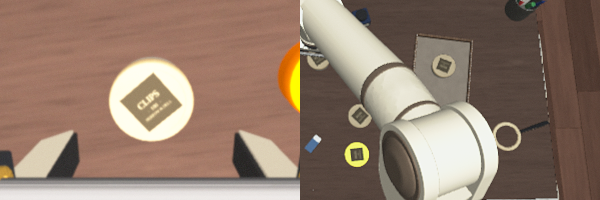

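Left crop: P1's label is centred at full-frame (251,202), so the tin is at about (0.624, 0.146). Right crop: the first tin sits flat in the far half of the tray.

>>> arm_command(
  increments="9.18 0.55 -0.39 1 0 0 0;9.18 0 0 2 0 0 0;9.18 0 0 2 0 0 0;9.18 0 0 1.5 0 0 0;9.18 0 0 1 0 0 0;9.18 0 0 0.6 0 0 0;9.18 0 0 0.4 0 0 0;9.18 0 0 0 0 0 0;3 0 0 0 0 0 0;3 0 0 0 0 0 0;3 0 0 0 0 0 0;3 0 0 0 0 0 0;3 0 0 0 0 0 0;3 0 0 0 0 0 0",
)

```text
clock: 19.88
position: [0.6244, 0.1466, 0.0085]
eef_rot: [3.133, -0.23, 0.001]
force: [-1.1, -0.3, 3.1]
width: 0.0663
grip_force: 30.0
```

>>> arm_command(
  increments="3 0 0 -1 0 0 0;3 0 0 -2 0 0 0;3 0 0 -2.5 0 0 0;3 0 0 -2.5 0 0 0;3 0 0 -2 0 0 0;3 0 0 -1 0 0 0;3 0 0 0 0 0 0;3 0 0 0 0 0 0",
)

```text
clock: 20.88
position: [0.6235, 0.1463, 0.1173]
eef_rot: [3.133, -0.229, -0.002]
force: [-0.2, 0.2, -0.8]
width: 0.0658
grip_force: 30.0
```

Run:
```python
from h import *
F=[]
for i in range(3): arm.capture("wrist"); F.append(arm.get_obs()["force"])
print(np.mean(F,0),arm.get_obs()["width"])
go(.472,-.199,.11,-1.717)
```

```text
[ 0.01270917  0.3127296  -1.1102898 ] 0.06588300513503693
shift [-9.96 36.39  0.75] [0.001 0.002 0.   ] p [0.6235 0.1465 0.1172] clk 21.025 q7 -2.24
```

>>> arm_command(
  increments="3 -0.96 3.4 0 0 0 0;3 -1.12 4.1 0 0 0 0;3 -1.12 4.1 0 0 0 0;3 -1.12 4.1 0 0 0 0;3 -1.12 4.1 0 0 0 0;3 -1.12 4.1 0 0 0 0;3 -1.12 4.1 0 0 0 0;3 -1.12 4.1 0 0 0 0;3 -1.12 4.2 0 0 0 0;3 0 0 0 0 0 0;3 0 0 0 0 0 0;3 0 0 2 0 0 0;3 0 0 2 0 0 0;3 0 0 2 0 0 0;3 0 0 0 0 0 0",
)

```text
clock: 22.9
position: [0.4726, -0.1957, 0.0569]
eef_rot: [-3.131, 0.225, 0.005]
force: [-0.3, 0.9, -1.4]
width: 0.0662
grip_force: 30.0
```

Run:
```python
from h import *
im=arm.capture("wrist");t=arm.capture("top")
cv2.imwrite("pics/w5.png",np.hstack([im[::,:,::-1][:,:],t[:,212:500,::-1]]))
go(.472,-.199,.0125,-1.717)
```

```text
shift [-0.16  0.25  4.6 ] [-0.001 -0.     0.002] p [ 0.4739 -0.1967  0.0585] clk 23.0 q7 -1.64
```

View pics/w5.png

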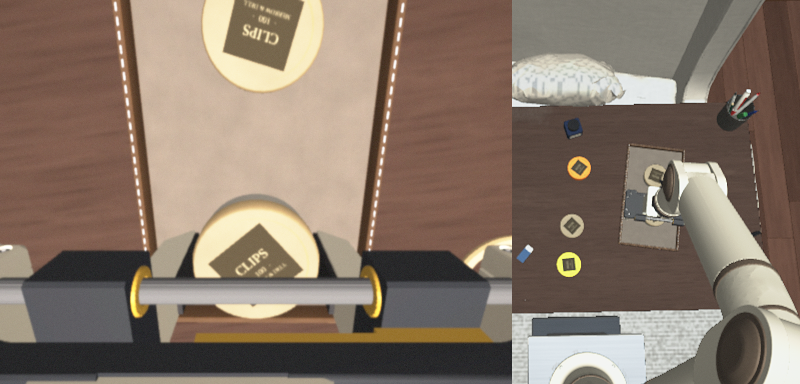

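Wrist view: the tray walls at v≈240 are at u≈155 and 365, so the held tin is centred. The first tin, at (262,35), is clear of it. Lowering now.

>>> arm_command(
  increments="3 0 0.2 1 0 0 0;3 0 0 1.2 0 0 0;3 0 0 1 0 0 0;3 0 0 0.6 0 0 0;3 0 0 0.4 0 0 0;3 0 0 0.3 0 0 0;3 0 0 0 0 0 0;3 0 0 0 0 0 0",
)

```text
clock: 24.0
position: [0.4731, -0.2001, 0.0134]
eef_rot: [3.133, -0.23, 0.001]
force: [-0.2, 0.8, -1.6]
width: 0.0661
grip_force: 30.0
```

>>> arm_command(
  increments="3 0 0 0.1 0 0 0;3 0 0 0 0 0 0;9.18 0 0 0 0 0 0;9.18 0 0 0 0 0 0;9.18 0 0 0 0 0 0;9.18 0 0 0 0 0 0;9.18 0 0 -2 0 0 0;9.18 0 0 -3 0 0 0;9.18 0 0 -3 0 0 0;9.18 0 0 0 0 0 0",
)

```text
clock: 25.25
position: [0.4748, -0.2008, 0.0944]
eef_rot: [3.131, -0.23, 0.007]
force: [-0.5, -0.1, -0.6]
width: 0.0917
grip_force: 0.0
```

Run:
```python
from h import *
go(.453,.0305,.095,-1.717)
```

```text
shift [ -5.53 -22.56  -0.12] [ 0.002 -0.005 -0.   ] p [ 0.4748 -0.2008  0.0944] clk 25.25 q7 -1.6
```

>>> arm_command(
  increments="9.18 -0.8 -3.1 0 0 0 0;9.18 -0.95 -3.9 0 0 0 0;9.18 -0.95 -3.9 0 0 0 0;9.18 -0.95 -3.9 0 0 0 0;9.18 -0.95 -3.9 0 0 0 0;9.18 -0.93 -3.8 0 0 0 0;9.18 0 0 0 0 0 0;9.18 0 0 0 0 0 0",
)

```text
clock: 26.25
position: [0.4504, 0.0302, 0.0916]
eef_rot: [3.133, -0.229, -0.002]
force: [0.5, -0.4, 0.2]
width: 0.0917
grip_force: 0.0
```

Run:
```python
from h import *
go(.453,.0305,.008,-1.717)
c=arm.camera_info("wrist"); im=arm.capture("wrist")
t=arm.capture("top")
cv2.imwrite("pics/w6.png",np.hstack([im[:,:,::-1],t[:,212:500,::-1]]))
for u,v in [(248,207),(255,202)]: print(np.round(w("wrist",u,v,.03,1.,c),4))
```

```text
shift [ 0.26 -0.07  8.36] [0.001 0.001 0.   ] p [0.4504 0.0302 0.0916] clk 26.25 q7 -2.09
[0.4544 0.0355 0.03  ]
[0.4577 0.0294 0.03  ]
```

View pics/w6.png

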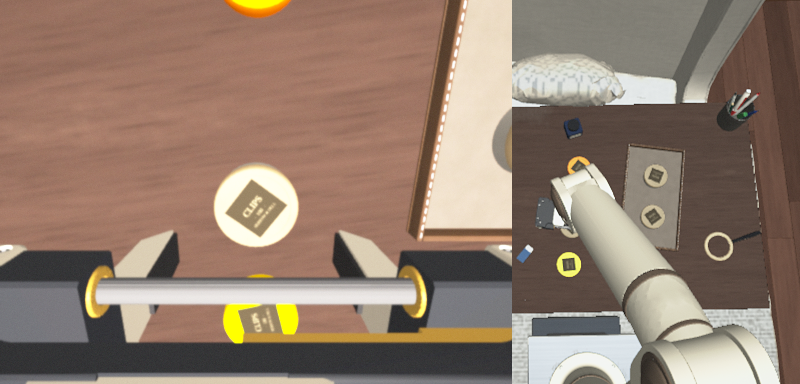

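The top view shows both light tins flat in the tray. In the wrist view the heavy tin's label is at (256,209), at about (0.453, 0.030), between the fingers.

>>> arm_command(
  increments="9.18 0.26 0 1 0 0 0;9.18 0 0 2 0 0 0;9.18 0 0 2 0 0 0;9.18 0 0 1.5 0 0 0;9.18 0 0 1 0 0 0;9.18 0 0 0.6 0 0 0;9.18 0 0 0.3 0 0 0;9.18 0 0 0 0 0 0;3 0 0 0 0 0 0;3 0 0 0 0 0 0;3 0 0 0 0 0 0;3 0 0 0 0 0 0;3 0 0 0 0 0 0;3 0 0 0 0 0 0",
)

```text
clock: 28.1
position: [0.4537, 0.0301, 0.0084]
eef_rot: [3.133, -0.23, 0.0]
force: [-1.0, -1.0, 4.2]
width: 0.0658
grip_force: 30.0
```

>>> arm_command(
  increments="3 0 0 -1 0 0 0;3 0 0 -2 0 0 0;3 0 0 -2.5 0 0 0;3 0 0 -2.5 0 0 0;3 0 0 -2.5 0 0 0;3 0 0 -2.5 0 0 0;3 0 0 -2 0 0 0;3 0 0 -1 0 0 0;3 0 0 0 0 0 0;3 0 0 0 0 0 0;3 0 0 0 0 0 0;3 0 0 0 0 0 0;3 0 0 0 0 0 0;3 0 0 0 0 0 0",
)

```text
clock: 29.85
position: [0.4535, 0.0303, 0.1681]
eef_rot: [-3.133, 0.229, 0.0]
force: [0.1, -0.5, -4.7]
width: 0.0659
grip_force: 30.0
```

Run:
```python
from h import *
c=arm.capture("scene"); im=arm.capture("wrist")
cv2.imwrite("pics/w7.png",np.hstack([im[100:,80:430,::-1],c[100:,150:,::-1]]))
go(.45,.03,.15)
o=arm.get_obs();print(o["force"],o["width"],o["grip_force"])
```

```text
shift [-0.34  0.08  1.82] p [0.4535 0.0303 0.1682] clk 29.95 q7 -2.0
[ 0.48162842  0.25642408 -6.19632231] 0.06619162381103309 29.99921104114037
```

View pics/w7.png

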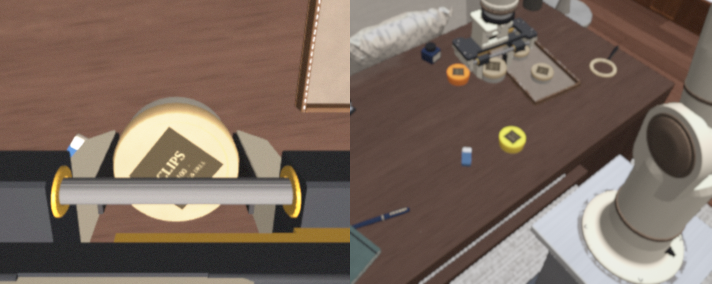

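The heavy tin is held level with its underside about 16 cm up, and both light tins lie flat in the tray. Handing in.

```bash
python3 -c "
from station import arm
print(arm.hand_in())"
```

```text
the job is handed in; nothing more can be done
None
```

I handed the job in at about 30 s: the two light tins are flat in the tray, and the heaviest (about 0.5 kg by the wrist force) is held level about 16 cm above the desk; no verdict came back.

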